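# Clear the dock and load a strip magazine behind its spring gate

## Robot

A 6-joint arm with a two-finger parallel gripper is mounted at the origin on the work surface; the furniture and walls round the work are solid. World frame = base frame: x ahead of the robot, y to its left, z up, the work surface at z = 0. Lengths are in mm, angles in degrees, forces in N, time in s.
With the tool pointing down it reaches from about 350 to 850 mm from the base axis. Payload 8.1 kg.
Tool frame: the origin (TCP) lies at the very end of the fingers, on their centre line; the grasp point (between the pads) lies 19 mm behind it (tcp_to_grasp is the distance from the TCP to the grasp point, in mm); z points along the fingers, x is the direction in which the jaws open and shut, and the axes are right-handed (so a half turn about z gives the same grasp; the last joint's range is limited). The gripper opens to 85 mm and grips with 20 to 120 N. Pads are 22 mm wide; open, the fingers measure 114 mm over their backs; the gripper's body (76 mm by 85 mm) begins 54 mm behind the grasp point. The pads swing forward as they close: fully open they stand 13 mm farther back than shut.
Start: joints at [69.477, 7.471, 85.268, -0, 87.261, -4.893], TCP at [161.635, 577.823, 231.292] pointing down, gripper open.
Joint ranges: [-169.43, 169.43], [-51.17, 129.36], [1.28, 143.12], [-76.62, 256.62], [0, 156.53], [-152.29, 152.29]. Speed limits (degrees/s): [136.94, 136.94, 159.86, 180, 180, 180].

## Interface

Orientations are given as [roll, pitch, yaw] about the fixed x, y, z axes, in that order (R = Rz(yaw) Ry(pitch) Rx(roll)).
In Python, from bench import * gives the robot as it stands. The module is installed in compiled form; this text tells all that it offers.
- The arm moves only by the tool apply_moves, never from a script. Its argument "targets" is text: rows parted by semicolons, each of 7 numbers parted by spaces: the turn, a rotation vector about the tool's x, y, z in rad, then the shift along the tool's x, y, z in cm, then the finger opening in cm, from 0 to 8.54. A call has exactly 5 rows; each row is the pose to reach, as a shift and turn from the pose commanded when the call began, along the tool's axes at that moment; what a row does not reach only later rows make up. A row lasts 1/10 s, in which the tool goes at most 50 mm and 8.59 degrees, less where a joint would pass 70% of its speed; a pose out of reach is approached as far as the arm can. A call with a gripper value outside its range is refused whole. The fingers move at their own pace and stop on an object; "force" is the grip in N (left out, the last holds). Time passes only in rows, so rows that repeat a pose let the fingers close, or fill a call up. It gives the time, the measured TCP pose, the force and the opening at its end, in the units of the state.
- sense(): the state, without advancing time (a new reading comes with each control period).
- snapshot(name): name is "scene" or "top" or "wrist"; returns the picture (480x640x3 uint8, red, green, blue); there is no depth.
- camera_model(name): a dict with "fx", "fy", "cx", "cy" (pixels), "position" and "attitude" of the camera in the world; the wrist camera has in their place "T_tool_cam" (4x4, takes a point from camera to tool coordinates, whose origin is the TCP and whose axes are the tool frame's). Camera axes: x right, y up, looking along -z (the intrinsics and any distortion apply to the point x, -y, -z); pixel columns grow to the right and rows downward; lengths in mm; the calibration is good to about 2 mm. The wrist camera is an equidistant fisheye: a pixel r from the principal point sees the ray r / f radians off the axis. A picture is of the moment at which its call begins: read the wrist's pose just before it. camera_model takes no time and is no camera call.
- hand_in(): hands the job in, once; it reports no verdict.
Trained networks look in the newest picture that a camera, given by its name, has taken for a name from the list of things; names that differ only in an ending like _2 or _b are one class to them, and where a whole thing is asked for, a point or a joint stands for the part that bears it (a point fixed in the world has none). Each returns a list of dicts, best first, with "confidence" (0 to 1); they miss things now and then, are a little off and sometimes report something else, mostly with a low value. They report only what shows in the picture. A call takes as long as a camera call.
- recognise(camera, query): "at" ([row, column] in pixels, amid what is visible of it).
- place_of(camera, query): "at" ([row, column] in pixels: a listed point, or the origin of a listed thing).
The state is a dict: "time": time; "joint_pos": joint angles; "qd": joint speeds; "joint_efforts": joint torques, N m; "tool_pos": TCP position; "tcp_rot": TCP orientation; "ft_force": force on the tool from outside, world axes, zero at the start; "wrist_torque": the same for the moment, N m; "finger_gap": finger opening in mm.
Only numpy, scipy, OpenCV 4.12 (cv2) and the standard library are available. Lean on these libraries where they do the work, as an engineer would, in place of code of your own. Each camera call takes 0.05 s, during which the arm holds its last target. There are 200 camera calls.

## Task

Use the green scraper block, not the fingers, to wipe the three copper slugs off the floor of the magazine dock into its yellow catch pan, then stand the scraper back on the table away from the dock. Load the white strip magazine into the dock: push the spring gate back with it and keep the gate open while you lower the magazine, then let go so that it sits flat on the floor, centred across the width of the black inlay, clamped by the gate against the fixed stop. Do not disturb the jar, the bottle or the clip box.

Things in the scene. Friction and masses are not known exactly. Their poses are not given: they have to be found in the camera images.
- dock: fixed aluminium magazine dock: plate 142 x 84 mm, its top (the dock floor) 24 mm above the table. Origin at table height under the middle of the gap between gate and stop; z up, +x from the gate to the stop. Plate: x -92 to +50, y -34 to +50 mm, open at both y sides; gate, stop and inlay centred on y = 0. Blue gate housing: x -88 to -72 mm, 64 mm wide, 36 mm above the floor
- dock_stop (a point): middle of the top edge of the steel stop's face toward the gate: dock x = +36 mm, y = 0, 20 mm above the dock floor. The stop is 12 mm thick (x 36 to 48), 56 mm wide, 20 mm high. The gap between gate at rest and stop is 72 mm
- dock_seat (a point): point on the dock floor where the middle of the magazine's underside sits when it is loaded: dock x = -6.5 mm, y = 0, 24 mm above the table. The black inlay (71 x 50 mm, only painted; x -35.5 to +35.5) lies round it
- dock_pan (a point): middle of the floor of the yellow catch pan on the dock's -y side: dock x = 0, y = -60 mm, 3 mm above the table. The pan spans dock y -86 to -34 mm and x -42 to +42 mm, walls 3 mm, rim 21 mm above the table, 3 mm below the dock floor
- gate (a joint): spring gate's slide, m: 0 at rest, grows as the gate is pushed back along dock -x, to 0.028 at most. The spring always pushes it toward the stop: 6 N at 0, 10 N at 0.028. It reads about 0.0125 with the magazine clamped
- gate_face (a point): middle of the top edge of the steel gate's front face (toward the stop), 41 mm above the dock floor; moves with the gate. At rest at dock x = -36 mm, y = 0. The gate is 8 mm thick, 56 mm wide, with an orange top
- magazine: white slotted strip magazine, a box 85 (its x) x 50 (its y) x 55 mm (z) open at both x ends, with golden strips inside, about 0.19 kg (0.13 to 0.27 kg); stands loose and upright on the table. Origin at the middle of its underside. Its side walls (at y = +-25 mm) can be gripped from above. It is loaded with its length along dock x, either end toward the gate
- scraper: loose scraper block standing on the table, 60 g: green base 64 (its x) x 24 (its y) mm, 18 mm high, rubber sole; on it a black grip rib 38 (x) x 14 (y) mm that reaches from 18 to 50 mm height. Origin at the middle of its underside. Its long sides wipe; with its length along dock x it fits between gate and stop
- slug0: loose punched copper slug, a disc 14 mm in diameter and 7 mm thick, 10 g; origin at its centre. It starts lying flat on the dock floor between gate and stop, centre within 22 mm of the dock origin along dock x and within 14 mm along dock y
- slug1: loose punched copper slug, a disc 14 mm in diameter and 7 mm thick, 10 g; origin at its centre. It starts lying flat on the dock floor between gate and stop, centre within 22 mm of the dock origin along dock x and within 14 mm along dock y
- slug2: loose punched copper slug, a disc 14 mm in diameter and 7 mm thick, 10 g; origin at its centre. It starts lying flat on the dock floor between gate and stop, centre within 22 mm of the dock origin along dock x and within 14 mm along dock y
- jar_flux: bystander: orange screw-cap jar with a black cap, 48 mm diameter, 50 mm high, near the dock's stop; origin at the middle of its underside
- solvent_bottle: bystander: cream-coloured square bottle with a ribbed grey cap, 60 x 62 x 118 mm, between the dock and the places where the magazine and the scraper stand; origin at the middle of its underside
- clip_box: bystander: blue box with a clear lid, 44 (x) x 70 (y) x 30 mm, at the right; origin at the middle of its underside

How it is judged:
By the outcome, as a careful person would: the job done as asked, in the order asked, and still so for the second after the job is handed in, with the robot touching nothing.
It also fails if it takes over 72 s, if anything falls off the work surface, if the arm or the gripper's body presses on something with over 40 N, if the wrist force passes 120 N, or if a joint passes its speed limit or range.

## Working session

There is one attempt and no reset: what is moved stays moved. The work goes in short steps, Python scripts to look and compute and a tool call to move; the robot and the scene stay as the last step left them, time stands still between calls to the robot, and variables do not carry over. Pictures are saved under pics/ and viewed, about 8 in all and at most 12, crops included, and the job is handed in when it is done.

Besides the shell and the picture viewer there is one more tool, called after "Emit:" as a command line: name --argument value ..., lists and objects as JSON in quotes. apply_moves: Moves the arm, as the interface text tells. Its arguments: {"type":"object","properties":{"targets":{"type":"string"},"force":{"type":"number"}},"required":["targets"]}

```bash
mkdir -p pics
cat > h.py <<'E'
from bench import *
import numpy as np, cv2
from scipy.spatial.transform import Rotation as R
def ray(cam,at):
    m=camera_model(cam); r,c=at
    u=(c-m['cx'])/m['fx']; v=(r-m['cy'])/m['fy']
    a=m['attitude']; a=np.array(a)
    Rm=a if a.shape==(3,3) else R.from_euler('xyz',a,degrees=True).as_matrix()
    return np.array(m['position'],float), Rm@np.array([u,-v,-1.])
def onz(cam,at,z):
    p,d=ray(cam,at); return p+d*(z-p[2])/d[2]
def save(cam,name): 
    im=snapshot(cam); cv2.imwrite('pics/'+name,im[:,:,::-1]); return im
E
python3 - <<'E'
from h import *
print(sense()); 
for c in ['scene','top','wrist']: print(c,camera_model(c))
a=save('scene','s1.png'); b=save('top','t1.png')
Z={'dock_stop':44,'dock_seat':24,'dock_pan':3,'gate_face':65,'slug0':27.5}
for n in ['dock','dock_stop','dock_seat','dock_pan','gate_face','magazine','scraper','slug0','jar_flux','solvent_bottle','clip_box']:
  for c in ['top','scene']:
    for q in place_of(c,n)[:3]:
        print(n,c,np.round(q['at'],1),round(q['confidence'],2),np.round(onz(c,q['at'],Z.get(n,0)),1))
print(sense()['time'])
E
```

```text
{'time': 0.0, 'joint_pos': array([ 6.94748841e+01,  7.51454495e+00,  8.53302887e+01,  9.63677508e-04,
        8.72619555e+01, -4.89176961e+00]), 'qd': array([-0.00175631,  0.06917692, -0.05705859,  0.04772601, -0.05730984,
       -0.03956246]), 'joint_efforts': array([-3.84870200e-04, -5.69402182e+01, -5.00551379e+01, -1.94834229e-04,
        1.46721618e-02,  7.11385884e-07]), 'tool_pos': array([161.45138966, 577.29035082, 230.24063603]), 'tcp_rot': array([-1.79989935e+02,  1.06318072e-01,  7.43666161e+01]), 'ft_force': array([-0.76486174,  0.71146177,  0.18584207]), 'wrist_torque': array([0.05542881, 0.00878555, 0.04457266]), 'finger_gap': 85.32685440971575}
scene {'fx': 540.4127065749531, 'fy': 540.4127065749531, 'cx': 318.9450769849697, 'cy': 238.7651026616476, 'position': array([578.3232278 , 455.97847242, 762.47449083]), 'attitude': array([4.37230366e+01, 8.72400440e-02, 1.76157871e+02])}
top {'fx': 453.1582913966389, 'fy': 453.1582913966389, 'cx': 323.6677396007867, 'cy': 249.1212272782019, 'position': array([ 438.08950597, -190.76556981,  939.41288704]), 'attitude': array([  7
[... 1616 characters left out ...]
]
slug0 top [256. 192.] 0.53 [554.2  39.8  27.5]
slug0 top [260.7 192.2] 0.51 [544.7  39.2  27.5]
slug0 scene [370.6 315.2] 0.59 [556.7  31.9  27.5]
slug0 scene [372.4 299.3] 0.59 [581.   33.3  27.5]
slug0 scene [369.9 327.1] 0.45 [538.5  31.9  27.5]
jar_flux top [212.2 210.3] 0.79 [649.8  10.5   0. ]
jar_flux scene [375.4 257.9] 0.95 [646.3  18.4   0. ]
jar_flux scene [368.4 315.4] 0.39 [555.3  12.1   0. ]
solvent_bottle top [317.4 304.5] 0.62 [ 427.4 -184.     0. ]
solvent_bottle scene [269.9 374.8] 0.85 [ 432.9 -185.1   -0. ]
clip_box top [269.8 434.7] 0.61 [ 520.7 -458.4    0. ]
clip_box top [319.1 303.5] 0.2 [ 424. -182.    0.]
clip_box scene [178.5 318.7] 0.8 [ 518.9 -453.6    0. ]
1.2
```

Run:
```python
import cv2,numpy as np
s=cv2.imread('pics/s1.png');t=cv2.imread('pics/t1.png')
a=cv2.resize(s[160:420,230:430],None,fx=2.3,fy=2.3,interpolation=2)
b=cv2.resize(t[180:340,160:460],None,fx=2.0,fy=2.0,interpolation=2)
cv2.imwrite('pics/a.png',a);cv2.imwrite('pics/b.png',cv2.resize(t[180:340,160:460],(800,427),interpolation=2))
```

```text
(no output)
```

View pics/a.png

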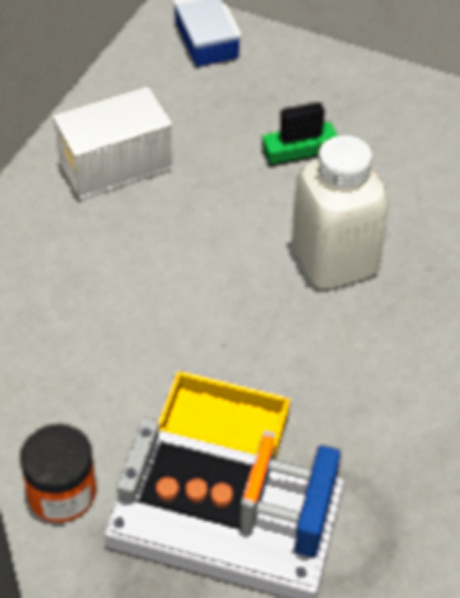

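View pics/b.png

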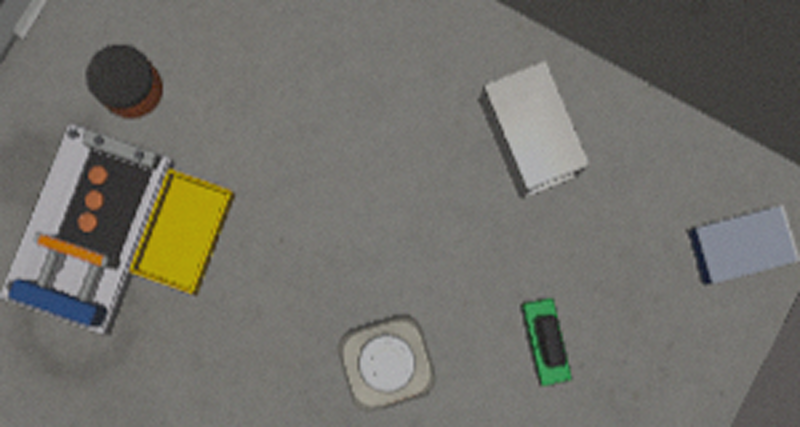

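Emit:
apply_moves --targets "0 0 0 -16.5 18.8 0 8.5;0 0 0 -16.5 18.8 0 8.5;0 0 0 -16.5 18.8 0 8.5;0 0 0 -16.5 18.8 0 8.5;0 0 0 -16.5 18.8 0 8.5"

```text
time: 1.7
tool_pos: [298.8, 366.7, 231.4]
tcp_rot: [180.0, -0.0, 74.4]
ft_force: [0.9, -0.2, -0.1]
finger_gap: 85.2
```

Emit:
apply_moves --targets "0 0 0 -16.5 18.8 0 8.5;0 0 0 -16.5 18.8 0 8.5;0 0 0 -16.5 18.8 0 8.5;0 0 0 -16.5 18.8 0 8.5;0 0 0 -16.5 18.8 0 8.5"

```text
time: 2.2
tool_pos: [435.5, 157.1, 231.7]
tcp_rot: [179.9, -0.0, 74.4]
ft_force: [0.0, 0.2, 0.2]
finger_gap: 84.9
```

Emit:
apply_moves --targets "0 0 0.1 -10.1 11.6 0 8.5;0 0 0.1 -10.1 11.6 0 8.5;0 0 0.1 -10.1 11.6 0 8.5;0 0 0.1 -10.1 11.6 0 8.5;0 0 0.1 -10.1 11.6 0 8.5"

```text
time: 2.7
tool_pos: [519.4, 29.2, 231.0]
tcp_rot: [-180.0, 0.0, 68.5]
ft_force: [0.4, 0.8, 0.6]
finger_gap: 85.2
```

```bash
cat >> h.py <<'E'
def tcpT(s=None):
    s=s or sense(); T=np.eye(4); T[:3,:3]=R.from_euler('xyz',s['tcp_rot'],degrees=True).as_matrix(); T[:3,3]=s['tool_pos']; return T
def wray(at,T):
    m=camera_model('wrist'); a=(at[1]-m['cx'])/m['fx']; b=(at[0]-m['cy'])/m['fy']
    r=np.hypot(a,b); k=np.sin(r)/max(r,1e-9)
    W=T@np.array(m['T_tool_cam']); d=W[:3,:3]@np.array([a*k,-b*k,-np.cos(r)])
    return W[:3,3],d
def wz(at,T,z):
    p,d=wray(at,T); return p+d*(z-p[2])/d[2]
def wproj(P,T):
    m=camera_model('wrist'); W=T@np.array(m['T_tool_cam']); q=np.linalg.inv(W)@np.append(P,1.)
    x,y,z=q[0],-q[1],-q[2]; h=np.hypot(x,y); r=np.arctan2(h,z)/max(h,1e-9)*m['fx']
    return np.array([m['cy']+y*r, m['cx']+x*r])
def move(dx,dy,dz,dyaw=0,s=None):
    """world delta -> tool cm, rad"""
    y=np.radians((s or sense())['tcp_rot'][2]); c,n=np.cos(y),np.sin(y)
    return np.round([(dx*c+dy*n)/10,(dx*n-dy*c)/10,-dz/10,-np.radians(dyaw)],3)
E
python3 - <<'E'
from h import *
T=tcpT(); np.save('T1.npy',T)
im=save('wrist','w1.png'); print(T[:3,3])
Z={'dock':0,'dock_stop':44,'dock_seat':24,'dock_pan':3,'gate_face':65,'slug0':27.5,'jar_flux':0}
for n in Z:
    for q in place_of('wrist',n)[:4]:
        print(n,np.round(q['at'],1),round(q['confidence'],2),np.round(wz(q['at'],T,Z[n]),1))
# top contours
t=cv2.cvtColor(cv2.imread('pics/t1.png'),cv2.COLOR_BGR2HSV)
g=cv2.inRange(t,(40,80,40),(85,255,255)); w=cv2.inRange(t,(0,0,120),(180,60,255))
for nm,mk,z,c in [('scr',g,9,(309,363)),('mag',w,55,(227,362))]:
    n,l,st,ce=cv2.connectedComponentsWithStats(mk)
    for i in range(1,n):
        if st[i,4]>60 and np.hypot(ce[i][1]-c[0],ce[i][0]-c[1])<25:
            ct=cv2.findContours((l==i).astype('u1'),0,1)[0][0][:,0,::-1]
            P=np.array([onz('top',p,z)[:2] for p in ct.astype(float)])
            print(nm,st[i],cv2.minAreaRect(P.astype('f')))
E
```

```text
[519.40709512  29.21860989 231.01246852]
dock [234.1 336.9] 0.57 [553.7  27.6   0. ]
dock [255.5  63.6] 0.16 [ 449.9 -310.     0. ]
dock_stop [280.5 340.2] 0.66 [586.   17.5  44. ]
dock_seat [233.9 338.8] 0.83 [547.4  31.4  24. ]
dock_pan [235.1 281.4] 0.57 [532.6 -26.5   3. ]
dock_pan [258.5 349.7] 0.32 [583.1  30.8   3. ]
gate_face [216.1 341.6] 0.76 [521.7  42.6  65. ]
slug0 [244.4 345.9] 0.67 [558.9  34.3  27.5]
slug0 [222.3 344.1] 0.57 [537.4  40.6  27.5]
slug0 [260.7 347.9] 0.42 [575.6  30.2  27.5]
jar_flux [318.  352.9] 0.91 [654.    8.8   0. ]
scr [356 292  18  33 213] ((444.8334045410156, -307.3509826660156), (63.97480010986328, 24.193857192993164), 11.649853706359863)
```

View pics/w1.png

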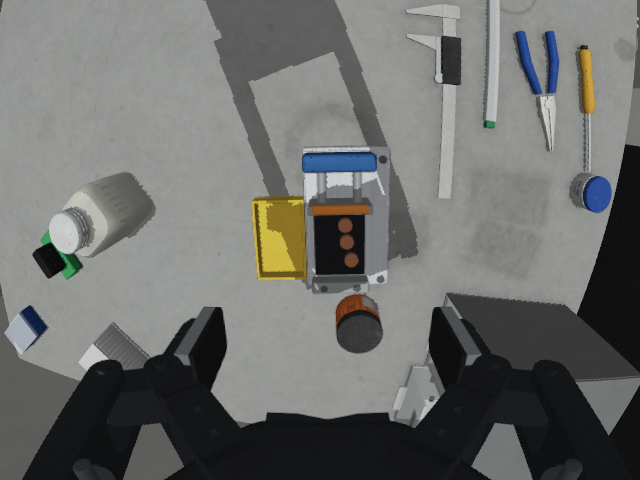

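Run:
```python
from h import *
T=np.load('T1.npy'); w=cv2.cvtColor(cv2.imread('pics/w1.png'),cv2.COLOR_BGR2HSV)
def f(nm,lo,hi,z,c,rad=60):
    mk=cv2.inRange(w,lo,hi); n,l,st,ce=cv2.connectedComponentsWithStats(mk)
    for i in range(1,n):
        if st[i,4]>100 and np.hypot(ce[i][1]-c[0],ce[i][0]-c[1])<rad:
            ct=cv2.findContours((l==i).astype('u1'),0,1)[0][0][:,0,::-1]
            P=np.array([wz(p,T,z)[:2] for p in ct.astype(float)])
            print(nm,st[i],[np.round(v,1) for v in cv2.minAreaRect(P.astype('f'))]); print(np.round(cv2.boxPoints(cv2.minAreaRect(P.astype('f'))),1).tolist())
f('pan',(20,120,60),(35,255,255),21,(238,280))
f('gate',(5,150,60),(18,255,255),65,(209,341),15)
f('house',(100,120,60),(120,255,255),60,(162,340),20)
f('inlay',(0,0,0),(180,255,40),24,(245,340),20)
```

```text
pan [ 252  196   55   84 4199] [array([531.3, -26. ]), array([51.6, 86.9]), np.float64(69.7)]
[[481.6000061035156, -35.099998474121094], [563.0999755859375, -65.30000305175781], [581.0, -17.0], [499.5, 13.300000190734863]]
gate [312 205  57  10 513] [array([515.8,  43.4]), array([47.7,  7.9]), np.float64(68.7)]
[[503.5, 22.600000381469727], [510.79998779296875, 19.700000762939453], [528.0999755859375, 64.19999694824219], [520.7999877929688, 67.0]]
house [ 302  152   75   20 1412] [array([477.9,  57.4]), array([62.6, 16.3]), np.float64(69.1)]
[[459.1000061035156, 31.0], [474.29998779296875, 25.200000762939453], [496.6000061035156, 83.69999694824219], [481.3999938964844, 89.5]]
inlay [ 314  215   50   59 2287] [array([558.1,  27.6]), array([47.9, 61.5]), np.float64(70.0)]
[[521.0999755859375, 15.600000381469727], [578.7999877929688, -5.400000095367432], [595.2000122070312, 39.599998474121094], [537.4000244140625, 60.599998474121094]]
```

Emit:
apply_moves --targets "0 0 0 -24.7 3.9 0 4;0 0 0 -24.7 3.9 0 4;0 0 0 -24.7 3.9 0 4;0 0 0 -24.7 3.9 0 4;0 0 0 -24.7 3.9 0 4"

```text
time: 3.6
tool_pos: [465.0, -215.0, 231.7]
tcp_rot: [179.9, 0.0, 68.7]
ft_force: [0.6, 0.0, -0.2]
finger_gap: 40.1
```

Emit:
apply_moves --targets "0 0 -0.579 -8.6 1.3 5 4;0 0 -0.579 -8.6 1.3 5 4;0 0 -0.579 -8.6 1.3 5 4;0 0 -0.579 -8.6 1.3 5 4;0 0 -0.579 -8.6 1.3 5 4"

```text
time: 4.1
tool_pos: [446.1, -298.5, 181.0]
tcp_rot: [-180.0, -0.0, 101.9]
ft_force: [-0.5, 0.3, -0.5]
finger_gap: 40.2
```

```bash
cat >> h.py <<'E'
def rects(im,T,lo,hi,z,amin=100):
    w=cv2.cvtColor(im,cv2.COLOR_RGB2HSV); mk=cv2.inRange(w,lo,hi); n,l,st,ce=cv2.connectedComponentsWithStats(mk)
    for i in range(1,n):
        if st[i,4]>amin:
            ct=cv2.findContours((l==i).astype('u1'),0,1)[0][0][:,0,::-1]
            P=np.array([wz(p,T,z)[:2] for p in ct.astype(float)])
            print(st[i],[np.round(v,1) for v in cv2.minAreaRect(P.astype('f'))])
E
python3 - <<'E'
from h import *
T=tcpT(); s=sense(); print(s['time'],s['tool_pos'],s['tcp_rot'],s['finger_gap'],s['joint_pos'])
im=save('wrist','w2.png'); np.save('T2.npy',T)
rects(im,T,(40,80,40),(85,255,255),18)
for n in ['scraper','magazine']:
  for q in place_of('wrist',n)[:2]: print(n,np.round(q['at'],1),round(q['confidence'],2),np.round(wz(q['at'],T,0),1))
E
```

```text
4.1 [ 446.11198623 -298.49129142  180.99085662] [-1.79980435e+02 -2.98779680e-02  1.01926307e+02] 40.17716934611472 [-3.92622450e+01 -6.25596852e-01  9.89836439e+01  3.51784099e-03
  8.16774970e+01 -1.41189067e+02]
[ 306  177   29   75 1140] [array([ 443.5, -304.4]), array([64.7, 23.4]), np.float64(11.2)]
scraper [215.2 319.2] 0.56 [ 448.1 -304.3    0. ]
magazine [358.5 295.4] 0.82 [ 604.6 -298.3    0. ]
magazine [214.4 321.5] 0.18 [ 447.  -302.5    0. ]
```

View pics/w2.png

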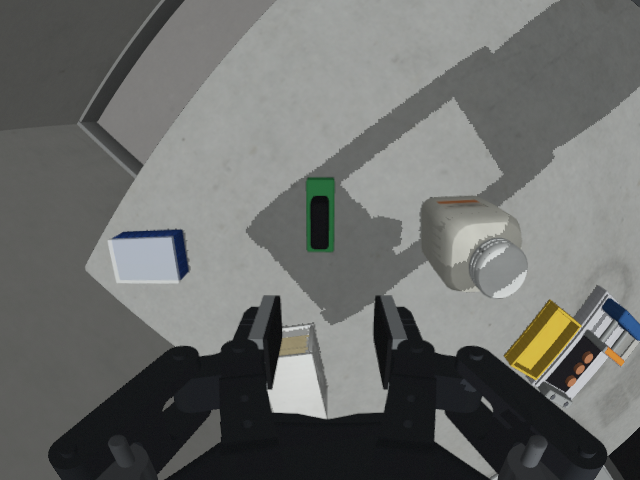

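Emit:
apply_moves --targets "0 0 0.007 -0.57 -0.3 15.9 4;0 0 0.007 -0.57 -0.3 15.9 4;0 0 0.007 -0.57 -0.3 15.9 4;0 0 0.007 -0.57 -0.3 15.9 4;0 0 0.007 -0.57 -0.3 15.9 4" --force 40

```text
time: 4.75
tool_pos: [443.5, -303.4, 21.1]
tcp_rot: [-179.9, -0.2, 101.4]
ft_force: [-0.2, 0.2, 0.5]
finger_gap: 40.1
```

Emit:
apply_moves --targets "0 0 0 0 0 0 1;0 0 0 0 0 0 1;0 0 0 0 0 0 1;0 0 0 0 0 0 1;0 0 0 0 0 0 1" --force 40

```text
time: 5.25
tool_pos: [446.7, -306.4, 25.6]
tcp_rot: [179.8, 0.2, 101.4]
ft_force: [-0.2, 0.6, 7.5]
finger_gap: 13.2
```

Emit:
apply_moves --targets "0 0 0 0 0 -0.2 1;0 0 0 0 0 -1 1;0 0 0 0 0 -3 1;0 0 0 0 0 -6 1;0 0 0 0 0 -10 1" --force 50

```text
time: 5.75
tool_pos: [443.2, -303.7, 122.1]
tcp_rot: [-179.9, -0.2, 101.4]
ft_force: [0.4, -0.6, -0.1]
finger_gap: 12.9
```

Run:
```python
from h import *
T=tcpT(); s=sense(); print(s['time'],s['tool_pos'],s['tcp_rot'],s['finger_gap'],s['ft_force'])
im=save('wrist','w3.png')
for n in ['scraper']:
  for q in place_of('wrist',n)[:2]: print(n,np.round(q['at'],1),round(q['confidence'],2))
s=sense(); print(s['time'],s['tool_pos'],s['tcp_rot'])
yaw=np.radians(-20.6); ex=np.array([np.cos(yaw),np.sin(yaw)]); ey=np.array([-ex[1],ex[0]]); O=np.array([553,29.5])
for y in (40,-30,-45): print(y,O+ey*y)
cv2.imwrite('pics/w3c.png',cv2.resize(im[220:480,200:450,::-1],None,fx=2,fy=2))
```

```text
5.75 [ 443.23224037 -303.69993771  122.14176094] [-1.79867632e+02 -1.62955297e-01  1.01403584e+02] 12.93726071592721 [ 0.37080546 -0.61394219 -0.13419105]
scraper [286.1 327.5] 0.74
scraper [383.4 616.9] 0.57
5.85 [ 447.76942854 -307.43002111  129.66142169] [179.61476977   0.48103654 101.4082904 ]
40 [567.07366594  66.94238143]
-30 [542.44475055   1.41821393]
-45 [537.16712582 -12.62267911]
```

View pics/w3c.png

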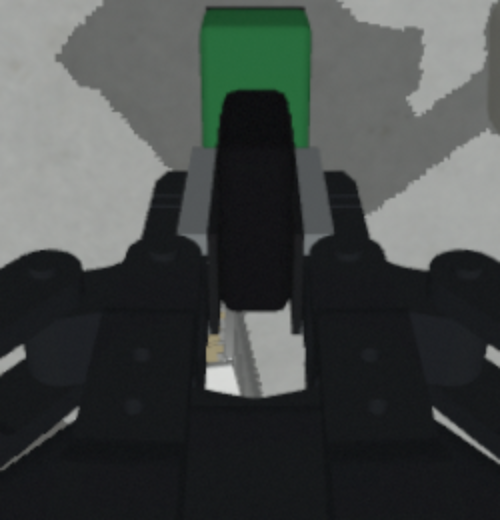

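Emit:
apply_moves --targets "0 0 0 0 0 -5 1;0 0 0.14 4.2 2.4 -7.5 1;0 0 0.28 8.5 4.8 -7.5 1;0 0 0.42 12.8 7.2 -7.5 1;0 0 0.5585 17 9.65 -7.5 1"

```text
time: 6.35
tool_pos: [501.6, -130.8, 198.1]
tcp_rot: [179.9, -0.0, 70.1]
ft_force: [0.0, -0.6, -0.1]
finger_gap: 13.0
```

Emit:
apply_moves --targets "0 0 0 4.9 -0.2 0 1;0 0 0 9.8 -0.4 0 1;0 0 0 14.7 -0.6 0 1;0 0 0 18 -0.8 0 1;0 0 0 19.6 -0.8 0 1"

```text
time: 6.85
tool_pos: [559.3, 58.1, 197.4]
tcp_rot: [-180.0, -0.0, 70.7]
ft_force: [0.3, -0.1, -1.0]
finger_gap: 13.4
```

Emit:
apply_moves --targets "0 0 0 0 0 2 1;0 0 0 0 0 5 1;0 0 0 0 0 7 1;0 0 0 0 0 8 1;0 0 0 0 0 8 1"

```text
time: 7.35
tool_pos: [557.9, 54.5, 115.7]
tcp_rot: [-179.8, 0.1, 70.5]
ft_force: [-0.4, 0.7, -0.5]
finger_gap: 13.4
```

Run:
```python
from h import *
s=sense(); print(s['time'],s['tool_pos'],s['tcp_rot'],s['finger_gap'],s['ft_force'])
T=tcpT(); im=save('wrist','w4.png')
s=sense(); print(s['time'],s['tool_pos'],s['tcp_rot'])
print('green z=TCP-6 (base top guess)');rects(im,T,(40,80,40),(85,255,255),T[2,3]-6)
print('orange 65');rects(im,T,(5,150,60),(18,255,255),65)
print('blue 60');rects(im,T,(100,120,60),(120,255,255),60,400)
cv2.imwrite('pics/w4c.png',cv2.resize(im[100:480,180:480,::-1],None,fx=1.5,fy=1.5))
```

```text
7.35 [557.93336411  54.48956143 115.6807412 ] [-1.79828899e+02  7.29230496e-02  7.04576268e+01] 13.369136371646828 [-0.42530963  0.72060542 -0.54166552]
7.4 [558.95028273  54.55891316 117.23785986] [-1.79953893e+02  2.73276544e-02  7.04620978e+01]
green z=TCP-6 (base top guess)
[505  87  16  12 145] [array([493. , 162.4]), array([7.5, 4.5]), np.float64(70.4)]
[ 299  224   56   70 2790] [array([537.,  63.]), array([23.4, 31.7]), np.float64(70.9)]
orange 65
[236 200  89  15 903] [array([515.8,  43.5]), array([47.7,  7.8]), np.float64(69.9)]
blue 60
[552   0  31  58 774] [array([464.7, 243.2]), array([13. , 38.4]), np.float64(88.8)]
[587   0  16  59 742] [array([467.2, 268.8]), array([13.1, 44.3]), np.float64(68.7)]
[ 224  120  117   29 3215] [array([479.2,  57.5]), array([62.6, 15.1]), np.float64(70.0)]
```

View pics/w4c.png

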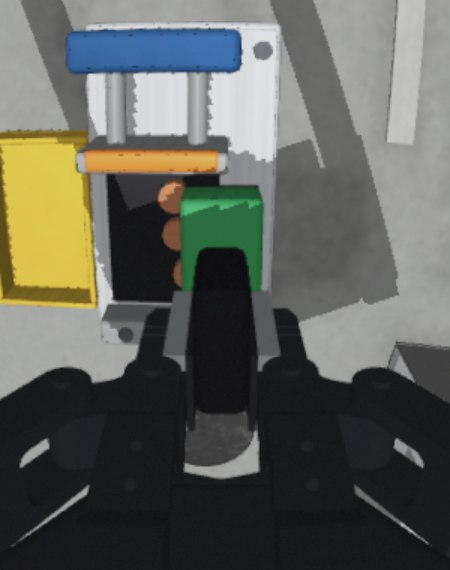

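Emit:
apply_moves --targets "0 0 0.016 1.15 0.92 0 1;0 0 0.016 1.15 0.92 2 1;0 0 0.016 1.15 0.92 4 1;0 0 0.016 1.15 0.92 5.6 1;0 0 0.016 1.15 0.92 6 1"

```text
time: 7.9
tool_pos: [571.0, 62.6, 56.1]
tcp_rot: [-179.9, 0.0, 69.6]
ft_force: [-0.6, -0.5, -1.2]
finger_gap: 12.9
```

Emit:
apply_moves --targets "0 0 0 0 0 0 1;0 0 0 0 0 0 1;0 0 0 0 0 0 1;0 0 0 0 0 0 1;0 0 0 0 0 0 1"

```text
time: 8.4
tool_pos: [572.1, 62.8, 57.9]
tcp_rot: [180.0, -0.0, 69.6]
ft_force: [0.2, -0.7, -0.3]
finger_gap: 13.4
```

```bash
cat >> h.py <<'E'
yaw=np.radians(-20.3); ex=np.array([np.cos(yaw),np.sin(yaw)]); ey=np.array([-ex[1],ex[0]]); O=np.array([553.3,29.6])
def dk(p): d=np.array(p[:2])-O; return np.round([d@ex,d@ey],1)
E
python3 - <<'E'
from h import *
s=sense(); print(s['time'],s['tool_pos'],s['tcp_rot'],s['finger_gap'],s['ft_force'],dk(s['tool_pos']))
T=tcpT(); im=save('wrist','w5.png')
print('green');rects(im,T,(40,80,40),(85,255,255),T[2,3]-5)
print('orange 65');rects(im,T,(5,150,60),(18,255,255),65)
cv2.imwrite('pics/w5c.png',cv2.resize(im[100:480,140:480,::-1],None,fx=1.55,fy=1.55))
E
```

```text
8.4 [572.08614275  62.83849642  57.87510409] [ 1.79953441e+02 -1.86180161e-02  6.95777669e+01] 13.417645149086503 [ 0.22457169 -0.69339208 -0.33080212] [ 6.1 37.7]
green
[527  55  20  15 240] [array([498.8, 188. ]), array([10.1,  6.3]), np.float64(68.8)]
[ 299  224   57   70 2838] [array([551. ,  71.8]), array([23.4, 31.3]), np.float64(69.6)]
orange 65
[ 169  203  120   22 1892] [array([515.7,  43.7]), array([48.2,  8. ]), np.float64(69.7)]
[303 387  32  30 304] [array([613.6,  45.6]), array([22.8,  7. ]), np.float64(25.2)]
```

View pics/w5c.png

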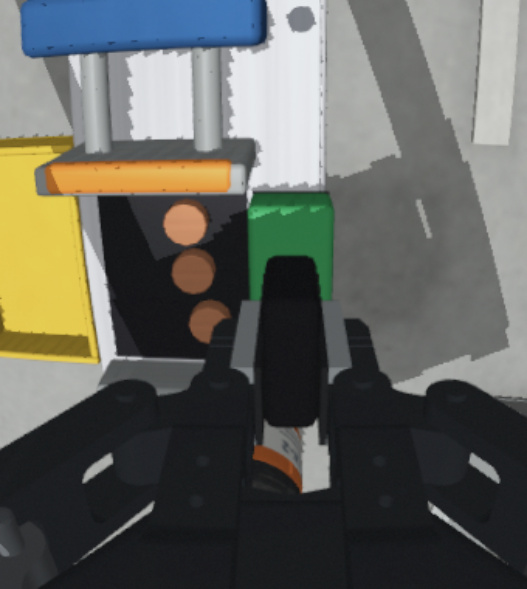

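Emit:
apply_moves --targets "0 0 0 0 0 0.2 1;0 0 0 0 0 0.4 1;0 0 0 0 0 0.6 1;0 0 0 0 0 0.75 1;0 0 0 0 0 0.75 1"

```text
time: 8.95
tool_pos: [571.7, 62.8, 49.8]
tcp_rot: [-180.0, 0.0, 69.6]
ft_force: [-0.4, 0.2, -0.3]
finger_gap: 13.3
```

Emit:
apply_moves --targets "0 0 0 0 0 0 1;0 0 0 0 0 0 1;0 0 0 0 0 0 1;0 0 0 0 0 0.1 1;0 0 0 0 0 0.1 1"

```text
time: 9.45
tool_pos: [571.7, 62.9, 49.7]
tcp_rot: [-180.0, 0.0, 69.6]
ft_force: [-4.7, -0.0, 9.6]
finger_gap: 12.7
```

Emit:
apply_moves --targets "0 0 0 0 0 0.1 1;0 0 0 0 0 0.1 1;0 0 0 0 0 0.1 1;0 0 0 0 0 0.1 1;0 0 0 0 0 0.1 1"

```text
time: 9.95
tool_pos: [571.7, 62.9, 49.6]
tcp_rot: [-180.0, 0.0, 69.6]
ft_force: [-9.9, 0.1, 17.0]
finger_gap: 13.1
```

Emit:
apply_moves --targets "0 0 0 0 0 -0.17 1;0 0 0 -0.3 0 -0.17 1;0 0 0 -1.1 0 -0.17 1;0 0 0 -1.9 0 -0.17 1;0 0 0 -2.7 0 -0.17 1"

```text
time: 10.45
tool_pos: [562.4, 36.9, 49.7]
tcp_rot: [180.0, -0.0, 69.6]
ft_force: [1.2, 1.9, 3.4]
finger_gap: 12.6
```

Emit:
apply_moves --targets "0 0 0 -0.8 0 0 1;0 0 0 -1.6 0 0 1;0 0 0 -2.4 0 0 1;0 0 0 -3.2 0 0 1;0 0 0 -4.2 0 0 1"

```text
time: 10.95
tool_pos: [547.6, -2.4, 49.6]
tcp_rot: [180.0, -0.0, 69.6]
ft_force: [1.4, 1.8, 5.3]
finger_gap: 13.1
```

Run:
```python
from h import *
s=sense(); print(s['time'],s['tool_pos'],s['tcp_rot'],s['finger_gap'],s['ft_force'],dk(s['tool_pos']))
T=tcpT(); im=save('wrist','w6.png')
cv2.imwrite('pics/w6c.png',cv2.resize(im[100:480,140:480,::-1],None,fx=1.55,fy=1.55))
```

```text
10.95 [547.57692317  -2.40404502  49.64710216] [ 1.79979895e+02 -1.09078421e-02  6.95847765e+01] 13.070596437831002 [1.37938321 1.78789771 5.26882353] [  5.7 -32. ]
```

View pics/w6c.png

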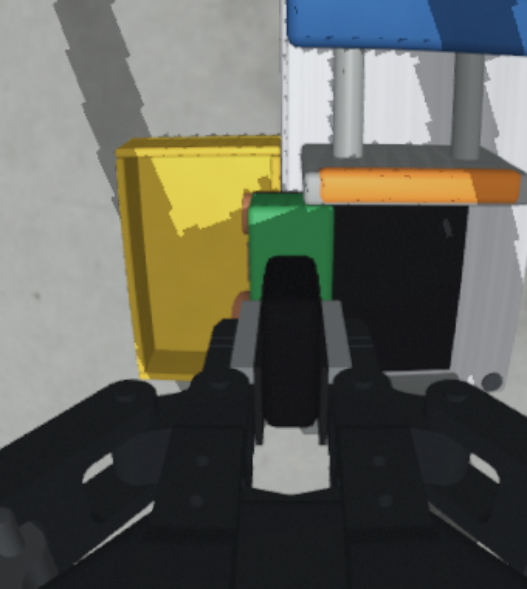

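Emit:
apply_moves --targets "0 0 0 -0.4 0 0 1;0 0 0 -0.8 0 0 1;0 0 0 -0.8 0 0 1;0 0 0 -0.8 0 -1 1;0 0 0 -0.8 0 -3 1"

```text
time: 11.5
tool_pos: [542.2, -9.4, 77.5]
tcp_rot: [-179.7, 0.1, 69.6]
ft_force: [-0.7, 0.3, -1.0]
finger_gap: 13.2
```

Emit:
apply_moves --targets "0 0 0 0 0 -4 1;0 0 0 0 0 -8 1;0 0 0 0 0 -12 1;0 0 0 0 0 -12 1;0 0 0 0 0 -12 1"

```text
time: 12.0
tool_pos: [545.2, -9.5, 200.6]
tcp_rot: [179.9, -0.0, 69.6]
ft_force: [0.1, -0.0, -0.9]
finger_gap: 13.2
```

Run:
```python
from h import *
s=sense(); print(s['time'],s['tool_pos'],s['tcp_rot'],s['finger_gap'],s['ft_force'],dk(s['tool_pos']))
T=tcpT(); im=save('wrist','w7.png')
for q in place_of('wrist','slug0')[:5]: p=wz(q['at'],T,6.5); print(q['at'],q['confidence'],p,dk(p))
rects(im,T,(3,110,60),(16,255,255),6.5,15)
im=snapshot('scene'); cv2.imwrite('pics/s7c.png',cv2.resize(im[310:430,250:400,::-1],None,fx=4,fy=4,interpolation=2))
```

```text
12.0 [545.18654902  -9.53634084 200.59584197] [ 1.79901265e+02 -3.86782373e-03  6.95809270e+01] 13.186110072466287 [ 0.0546151  -0.00878362 -0.90169652] [  6.  -39.5]
[209.0, 321.0] 0.69 [541.46606966 -13.25476841   6.5       ] [  3.8 -44.3]
[227.9, 317.9] 0.54 [557.49246154 -22.41587998   6.5       ] [ 22.  -47.3]
[184.7, 322.3] 0.49 [520.5184742   -4.10048195   6.5       ] [-19.1 -43. ]
[347 164  63  12 359] [array([525.2,  48.7]), array([57.5, 10.1]), np.float64(69.4)]
[319 181   7  14  93] [array([522.9,  -5.3]), array([ 5.5, 12.1]), np.float64(69.5)]
[319 199   7  15 100] [array([539.1, -11.4]), array([ 5.6, 13.3]), np.float64(69.5)]
[314 220  11   4  35] [array([552. , -19.2]), array([9.4, 2.9]), np.float64(69.6)]
[361 273  49  33 633] [array([637.6,  17.2]), array([48.8, 30.8]), np.float64(82.6)]
```

View pics/w7.png

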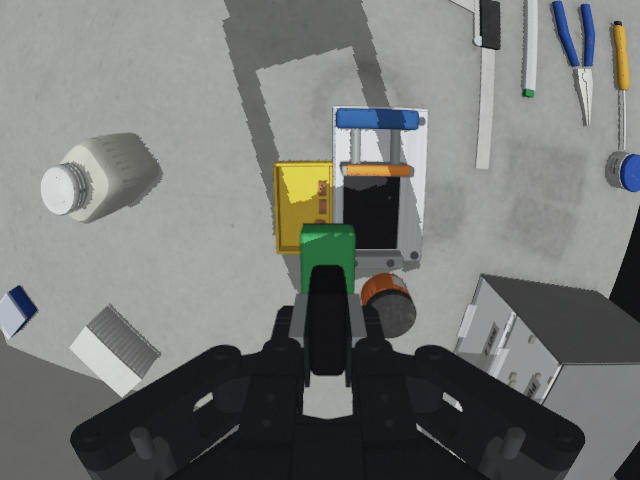

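Emit:
apply_moves --targets "0 0 0 -4.9 0.5 0 1;0 0 0 -9.8 1 0 1;0 0 0 -14.7 1.5 0 1;0 0 0 -19.6 2.0 0 1;0 0 0 -24.5 2.5 0 1"

```text
time: 12.65
tool_pos: [481.0, -248.7, 197.5]
tcp_rot: [-179.8, -0.0, 69.6]
ft_force: [1.2, 0.5, -0.3]
finger_gap: 13.3
```

Emit:
apply_moves --targets "0 0 0 -4 0.4 0 1;0 0 0 -5.3 0.6 3 1;0 0 0 -5.3 0.6 8 1;0 0 0 -5.3 0.6 12 1;0 0 0 -5.3 0.6 15 1"

```text
time: 13.15
tool_pos: [466.9, -297.6, 44.3]
tcp_rot: [-179.6, -0.1, 69.5]
ft_force: [-0.7, 0.4, -0.7]
finger_gap: 13.0
```

Emit:
apply_moves --targets "0 0 0 0 0 0.5 1;0 0 0 0 0 1.2 1;0 0 0 0 0 1.8 1;0 0 0 0 0 1.9 1;0 0 0 0 0 1.9 1"

```text
time: 13.65
tool_pos: [470.7, -299.9, 31.7]
tcp_rot: [179.9, 0.0, 69.6]
ft_force: [-0.7, 0.9, -0.4]
finger_gap: 12.8
```

Emit:
apply_moves --targets "0 0 0 0 0 0 1;0 0 0 0 0 0.1 1;0 0 0 0 0 0.2 1;0 0 0 0 0 0.2 1;0 0 0 0 0 0.2 1"

```text
time: 14.15
tool_pos: [469.9, -299.4, 28.4]
tcp_rot: [-180.0, -0.0, 69.6]
ft_force: [0.0, -0.2, -0.4]
finger_gap: 12.8
```

Emit:
apply_moves --targets "0 0 0 0 0 0.1 1;0 0 0 0 0 0.2 1;0 0 0 0 0 0.25 1;0 0 0 0 0 0.25 1;0 0 0 0 0 0.25 1"

```text
time: 14.65
tool_pos: [469.9, -299.4, 26.0]
tcp_rot: [-180.0, -0.0, 69.6]
ft_force: [-0.2, 0.7, -0.0]
finger_gap: 12.8
```

Emit:
apply_moves --targets "0 0 0 0 0 0 4;0 0 0 0 0 0 4;0 0 0 0 0 0 4;0 0 0 0 0 0 4;0 0 0 0 0 0 4"

```text
time: 15.15
tool_pos: [470.0, -299.4, 26.0]
tcp_rot: [180.0, -0.0, 69.6]
ft_force: [0.2, 1.0, -0.3]
finger_gap: 40.2
```

Emit:
apply_moves --targets "0 0 0 0 0 -1 4;0 0 0 0 0 -4 4;0 0 0 0 0 -8 4;0 0 0 0 0 -12 8.5;0 0 0 0 0 -17 8.5"

```text
time: 15.65
tool_pos: [469.0, -298.7, 196.9]
tcp_rot: [-179.9, -0.0, 69.6]
ft_force: [0.4, -0.5, -0.2]
finger_gap: 67.6
```

Emit:
apply_moves --targets "0 0 -0.148 0.6 1.7 0 8.5;0 0 -0.296 1.2 3.4 0 8.5;0 0 -0.444 1.9 5 0 8.5;0 0 -0.592 2.5 6.7 0 8.5;0 0 -0.74 3.1 8.4 0 8.5"

```text
time: 16.15
tool_pos: [560.2, -299.6, 196.9]
tcp_rot: [180.0, 0.0, 112.3]
ft_force: [-0.1, 0.7, 0.4]
finger_gap: 85.1
```

Emit:
apply_moves --targets "0 0 0 0 0 0 8.5;0 0 0 0 0 0 8.5;0 0 0 0 0 0 8.5;0 0 0 0 0 0 8.5;0 0 0 0 0 0 8.5"

```text
time: 16.65
tool_pos: [559.0, -299.8, 196.2]
tcp_rot: [180.0, 0.0, 111.9]
ft_force: [0.5, 0.4, 0.2]
finger_gap: 85.3
```

Run:
```python
from h import *
s=sense(); print(s['time'],s['tool_pos'],s['tcp_rot'],s['finger_gap'],s['joint_pos'])
T=tcpT(); im=save('wrist','w8.png'); np.save('T8.npy',T)
print('mag');rects(im,T,(0,0,170),(180,40,255),55,500)
print('scraper');rects(im,T,(40,80,40),(85,255,255),18)
for q in place_of('wrist','magazine')[:2]: print(q, wz(q['at'],T,0))
# top view at z=55 : edges
t=snapshot('top'); cv2.imwrite('pics/t8.png',t[:,:,::-1])
cv2.imwrite('pics/w8c.png',im[:,:,::-1])
```

```text
16.65 [ 559.00439342 -299.81196439  196.21332332] [1.79997446e+02 5.79189159e-03 1.11892487e+02] 85.25367084723179 [-3.28350361e+01  1.37205998e+01  8.19157546e+01 -1.26594785e-03
  8.43574423e+01 -1.44727399e+02]
mag
[ 138   83   77   53 3593] [array([ 513.3, -447.9]), array([40.5, 64.3]), np.float64(13.9)]
[503 119  37  59 857] [array([ 442. , -178.1]), array([58.2, 25.8]), np.float64(54.0)]
[575 311  46  46 575] [array([556.4,  25.6]), array([19.7, 67.6]), np.float64(69.2)]
scraper
[ 334   87   68   69 1154] [array([ 468.3, -298. ]), array([23.8, 63.1]), np.float64(69.6)]
{'at': [255.8, 308.5], 'confidence': 0.73} [ 607.26369245 -299.05324544    0.        ]
```

View pics/w8c.png

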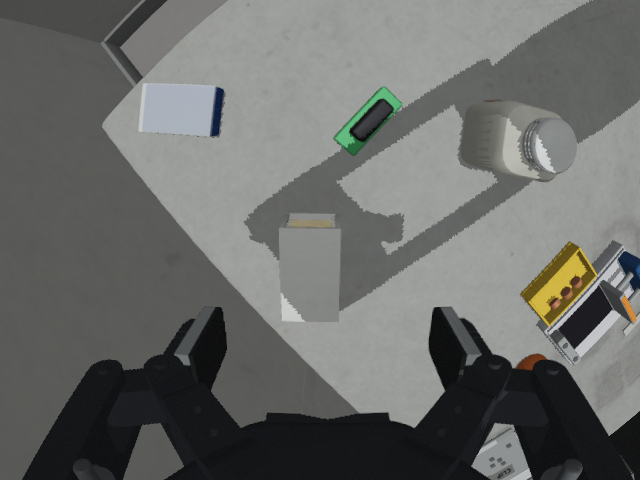

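Run:
```python
from h import *
T=np.load('T8.npy'); g=cv2.cvtColor(cv2.imread('pics/w8.png'),cv2.COLOR_BGR2GRAY).astype(int)
for r in (240,270,300): print(r,g[r,270:350].tolist())
for c in (300,325): print(c,g[205:330,c].tolist())
for a in [(228,279),(228,341),(321,281),(321,339.5)]: print(np.round(wz(a,T,55),1))
```

```text
240 [100, 99, 98, 98, 98, 97, 97, 99, 104, 137, 139, 139, 138, 138, 138, 138, 139, 139, 140, 139, 139, 137, 138, 138, 139, 139, 139, 138, 138, 138, 138, 138, 140, 139, 138, 139, 138, 138, 138, 138, 139, 139, 138, 139, 138, 137, 138, 138, 139, 138, 139, 138, 138, 138, 139, 139, 139, 140, 140, 140, 140, 139, 138, 138, 137, 138, 139, 139, 140, 140, 121, 101, 97, 97, 97, 97, 98, 97, 97, 98]
270 [159, 159, 158, 159, 158, 157, 157, 156, 156, 150, 140, 137, 136, 136, 136, 136, 136, 136, 136, 136, 136, 136, 136, 135, 136, 136, 136, 136, 136, 136, 136, 136, 135, 135, 137, 136, 136, 136, 135, 137, 136, 136, 136, 136, 136, 135, 136, 136, 136, 136, 135, 135, 135, 135, 135, 135, 135, 135, 135, 136, 136, 136, 136, 136, 135, 135, 135, 136, 136, 128, 108, 98, 98, 99, 99, 99, 97, 98, 99, 98]
300 [155, 156, 156, 155, 155, 156, 157, 157, 157, 157, 170, 189, 202, 202, 202, 202, 202, 154, 133, 134, 134, 134, 134, 134, 134, 135, 134, 135, 134, 134, 135, 135, 135, 135, 135, 134, 133, 132, 133, 132, 132, 132, 132, 132, 133, 132, 133, 133, 134, 135, 134, 134, 134, 133, 134, 133, 132, 131, 131, 131, 131, 131,
[... 717 characters left out ...]
9, 98, 99, 99, 99, 100, 113, 140, 139, 139, 139, 138, 138, 138, 138, 138, 138, 136, 134, 129, 115, 122, 140, 140, 139, 139, 139, 139, 139, 138, 138, 138, 138, 139, 139, 138, 138, 138, 138, 138, 138, 137, 138, 137, 137, 137, 139, 138, 137, 137, 137, 137, 137, 136, 136, 136, 136, 136, 136, 137, 136, 136, 136, 135, 136, 134, 135, 135, 136, 136, 137, 136, 136, 136, 136, 136, 136, 136, 135, 134, 134, 134, 134, 133, 133, 133, 134, 134, 134, 134, 134, 134, 133, 133, 132, 132, 131, 132, 133, 133, 134, 133, 133, 132, 133, 133, 133, 133, 132, 133, 133, 133, 133, 133, 133, 155, 157, 158, 157, 157, 156, 156, 156]
[ 574.6 -334.    55. ]
[ 556.3 -288.2   55. ]
[ 654.  -304.5   55. ]
[ 634.4 -257.    55. ]
```

Emit:
apply_moves --targets "0 0 0.009 -1.35 4.4 0 8.5;0 0 0.009 -1.35 4.4 4 8.5;0 0 0.009 -1.35 4.4 8 8.5;0 0 0.009 -1.35 4.4 11 8.5;0 0 0.009 -1.35 4.4 12 8.5"

```text
time: 17.3
tool_pos: [602.6, -294.2, 71.0]
tcp_rot: [-179.7, -0.3, 111.4]
ft_force: [-0.2, -0.0, -0.9]
finger_gap: 84.8
```

Emit:
apply_moves --targets "0 0 0 0 0 2 8.5;0 0 0 0 0 4 8.5;0 0 0 0 0 5.2 8.5;0 0 0 0 0 5.7 8.5;0 0 0 0 0 5.7 8.5"

```text
time: 17.8
tool_pos: [605.3, -295.8, 19.1]
tcp_rot: [-180.0, -0.0, 111.5]
ft_force: [-0.4, 0.0, -0.2]
finger_gap: 84.7
```

Emit:
apply_moves --targets "0 0 0 0 0 0 6;0 0 0 0 0 0 5.6;0 0 0 0 0 0 5.3;0 0 0 0 0 0 4.5;0 0 0 0 0 0 4.5" --force 30

```text
time: 18.3
tool_pos: [606.0, -296.2, 20.1]
tcp_rot: [179.9, 0.1, 111.5]
ft_force: [0.3, -0.6, 5.5]
finger_gap: 49.6
```

Emit:
apply_moves --targets "0 0 0 0 0 0 4;0 0 0 0 0 0 4;0 0 0 0 0 0 4;0 0 0 0 0 0 4;0 0 0 0 0 0 4" --force 45

```text
time: 18.8
tool_pos: [606.1, -296.2, 20.2]
tcp_rot: [179.9, 0.1, 111.5]
ft_force: [-0.8, -0.8, 5.5]
finger_gap: 49.3
```

Emit:
apply_moves --targets "0 0 0 0 0 -2 4;0 0 0 0 0 -7 4;0 0 0 0 0 -12 4;0 0 0 4.9 1.2 -15 4;0 0 0 9.8 2.4 -15 4" --force 50

```text
time: 19.3
tool_pos: [595.1, -205.4, 173.9]
tcp_rot: [179.7, 0.4, 111.3]
ft_force: [0.6, 1.2, -1.5]
finger_gap: 49.2
```

Emit:
apply_moves --targets "0 0 0.14 4.5 1.1 0 4;0 0 0.28 9 2.2 0 4;0 0 0.42 13.4 3.3 0 4;0 0 0.56 17.8 4.4 0 4;0 0 0.7 21.8 5.4 0 4"

```text
time: 19.8
tool_pos: [562.3, 21.0, 167.8]
tcp_rot: [-179.9, 0.0, 71.0]
ft_force: [0.9, 0.2, -2.4]
finger_gap: 49.7
```

Emit:
apply_moves --targets "0 0 0.02 0 0 0 4;0 0 0.02 0 0 0 4;0 0 0.02 0 0 0 4;0 0 0.02 0 0 0 4;0 0 0.02 0 0 0 4"

```text
time: 20.3
tool_pos: [563.5, 17.8, 168.2]
tcp_rot: [-180.0, 0.0, 70.2]
ft_force: [0.6, -0.3, -1.4]
finger_gap: 49.5
```

Run:
```python
from h import *
s=sense(); print(s['time'],s['tool_pos'],s['tcp_rot'],s['finger_gap'],s['ft_force'],s['joint_pos'][5],dk(s['tool_pos']))
T=tcpT(); im=save('wrist','w9.png'); np.save('T9.npy',T)
print('orange 65');rects(im,T,(5,150,60),(18,255,255),65)
print('blue 60');rects(im,T,(100,120,60),(120,255,255),60,400)
print('scr');rects(im,T,(40,80,40),(85,255,255),18)
print(T[2,3]+35)
```

```text
20.3 [563.46026777  17.75483254 168.22788488] [-1.79990231e+02  1.10525836e-02  7.01543305e+01] 49.49000127118142 [ 0.57415136 -0.31545245 -1.43402362] -73.55399689669504 [13.6 -7.6]
orange 65
[302 158  72  13 530] [array([515.7,  43.4]), array([47.1,  7.6]), np.float64(69.3)]
blue 60
[549   0  26  52 499] [array([463.2, 245.2]), array([12., 43.]), np.float64(88.2)]
[579   0  13  52 485] [array([465.9, 271.8]), array([12.3, 47.9]), np.float64(68.4)]
[ 291   95   95   24 2107] [array([479.6,  56.8]), array([62.6, 15.3]), np.float64(69.9)]
[621 150  19  42 632] [array([594.8, 287.4]), array([25.3, 37.6]), np.float64(80.6)]
scr
[ 12 214  32  57 837] [array([ 470.2, -289.8]), array([37.7, 64.2]), np.float64(69.6)]
203.22788488012884
```

View pics/w9.png

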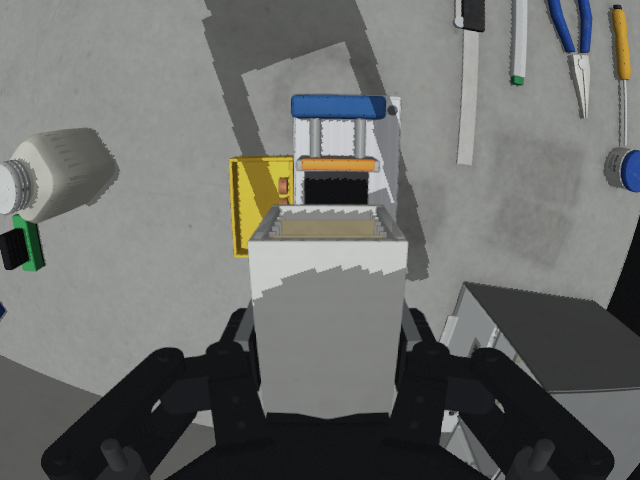

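Run:
```python
from h import *
T=np.load('T9.npy'); g=cv2.cvtColor(cv2.imread('pics/w9.png'),cv2.COLOR_BGR2GRAY).astype(int)
print(g[262,240:265].tolist(),g[262,395:420].tolist()); print(g[222,255:285].tolist(),g[222,375:410].tolist())
print(g[230:250,270].tolist(),g[230:250,390].tolist(),g[198:215,330].tolist())
for z,pts in [(T[2,3]+35,[(240,251),(240,406)]),(T[2,3]-20,[(206,283),(206,385)])]:
    P=[wz(p,T,z) for p in pts]; d=P[1]-P[0]; M=(P[0]+P[1])/2
    print(np.linalg.norm(d),np.degrees(np.arctan2(d[1],d[0])),[dk(p) for p in P],dk(M), 'rel tcp',dk(M)-dk(T[:3,3]))
print(wproj(np.array([*(O-36*ex),65]),T), wproj(np.array([*O,24]),T))
```

```text
[150, 150, 150, 150, 149, 150, 150, 150, 143, 189, 198, 199, 199, 198, 199, 199, 198, 198, 198, 198, 198, 198, 199, 199, 199] [196, 196, 196, 196, 196, 196, 196, 197, 196, 197, 196, 163, 106, 90, 89, 89, 89, 90, 90, 90, 89, 89, 90, 90, 90]
[176, 175, 175, 176, 176, 151, 120, 108, 108, 109, 108, 104, 96, 96, 95, 95, 88, 84, 82, 107, 128, 130, 131, 131, 132, 124, 114, 123, 130, 130] [127, 132, 131, 132, 131, 129, 95, 84, 90, 95, 102, 107, 107, 108, 107, 108, 107, 99, 96, 107, 106, 93, 79, 79, 80, 80, 82, 82, 81, 80, 79, 78, 79, 79, 78]
[86, 88, 129, 132, 124, 124, 120, 103, 94, 98, 121, 168, 193, 198, 198, 198, 198, 197, 198, 198] [114, 102, 91, 89, 88, 88, 88, 88, 90, 103, 118, 164, 191, 197, 197, 197, 197, 197, 197, 197] [16, 18, 17, 19, 18, 25, 64, 123, 178, 200, 200, 165, 137, 131, 131, 130, 129]
47.72696125857614 70.18487188401573 [array([-30.4, -30.2]), array([-30.8,  17.5])] [-30.6  -6.3] rel tcp [-44.2   1.3]
45.877766678016826 70.2469486150607 [array([-29.2, -26.6]), array([-29.6,  19.2])] [-29.4  -3.7] rel tcp [-43.    3.9]
[169.83721405 337.70604365] [209.17124268 335.69713429]
```

Run:
```python
from h import *
im=cv2.imread('pics/w9.png')
v=im[195:280,235:425]; cv2.imwrite('pics/w9c.png',cv2.resize(v,None,fx=4,fy=4,interpolation=cv2.INTER_CUBIC))
T=np.load('T9.npy')
R0=T[:3,:3]
for z in (35,-20):
  for x in (-25,25):
    for y in (-43.5,-42.5):
      p=T[:3,3]+R0@np.array([x,y,-z]); print(z,x,y,np.round(wproj(p,T),1))
```

```text
35 -25 -43.5 [242.2 242.6]
35 -25 -42.5 [245.3 242.8]
35 25 -43.5 [242.3 404.4]
35 25 -42.5 [245.3 404.2]
-20 -25 -43.5 [205.  269.2]
-20 -25 -42.5 [207.1 269.2]
-20 25 -43.5 [204.9 380.3]
-20 25 -42.5 [207.1 380.2]
```

View pics/w9c.png

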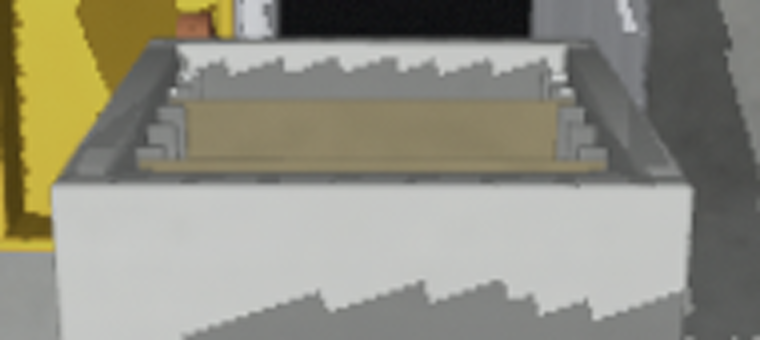

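Emit:
apply_moves --targets "0 0 0.008 0.6 -0.3 0 4;0 0 0.008 0.6 -0.3 3 4;0 0 0.008 0.6 -0.3 6 4;0 0 0.008 0.6 -0.3 8 4;0 0 0.008 0.6 -0.3 8 4"

```text
time: 20.85
tool_pos: [560.7, 25.5, 84.8]
tcp_rot: [-179.8, 0.1, 69.7]
ft_force: [4.1, -1.8, -6.5]
finger_gap: 49.5
```

Emit:
apply_moves --targets "0 0 0 0 0 0 4;0 0 0 0 0 0.6 4;0 0 0 0 0 1.2 4;0 0 0 0 0 1.9 4;0 0 0 0 0 1.9 4"

```text
time: 21.35
tool_pos: [561.7, 25.6, 68.2]
tcp_rot: [-179.9, 0.0, 69.7]
ft_force: [-0.8, -0.4, -1.9]
finger_gap: 49.2
```

Emit:
apply_moves --targets "0 0 0 0 0 0 4;0 0 0 0 0 0 4;0 0 0 0 0 0 4;0 0 0 0 0 0 4;0 0 0 0 0 0 4"

```text
time: 21.85
tool_pos: [562.7, 25.5, 69.5]
tcp_rot: [180.0, -0.0, 69.7]
ft_force: [0.8, -0.2, -2.4]
finger_gap: 49.2
```

Run:
```python
from h import *
s=sense(); print(s['time'],s['tool_pos'],s['tcp_rot'],s['finger_gap'],s['ft_force'],dk(s['tool_pos']))
T=tcpT(); im=save('wrist','w10.png'); np.save('T10.npy',T)
print('orange 65');rects(im,T,(5,150,60),(18,255,255),65)
print('blue 60');rects(im,T,(100,120,60),(120,255,255),60,400)
```

```text
21.85 [562.6957327   25.529577    69.54225131] [ 1.79984431e+02 -3.10268703e-03  6.97474982e+01] 49.2296667112885 [ 0.77283325 -0.23620674 -2.43265095] [10.2 -0.6]
orange 65
[ 267  187  119   20 1819] [array([515.8,  43.5]), array([48.,  8.]), np.float64(69.7)]
blue 60
[ 250   82  154   39 5646] [array([479.5,  57.1]), array([62.3, 15.4]), np.float64(69.8)]
```

Emit:
apply_moves --targets "0 0 0 -0.11 -0.3 0 4;0 0 0 -0.11 -0.6 0 4;0 0 0 -0.11 -0.9 0 4;0 0 0 -0.11 -1.2 0 4;0 0 0 -0.11 -1.2 0 4" --force 60

```text
time: 22.4
tool_pos: [552.4, 28.6, 70.1]
tcp_rot: [179.8, -0.1, 69.7]
ft_force: [8.1, -0.4, -6.3]
finger_gap: 49.0
```

Emit:
apply_moves --targets "0 0 0 0 -0.3 0 4;0 0 0 0 -0.6 0 4;0 0 0 0 -0.9 0 4;0 0 0 0 -0.9 0 4;0 0 0 0 -0.9 0 4"

```text
time: 22.9
tool_pos: [544.5, 31.4, 70.2]
tcp_rot: [179.7, -0.1, 69.7]
ft_force: [9.4, -1.0, -6.7]
finger_gap: 48.9
```

Run:
```python
from h import *
s=sense(); print(s['time'],s['tool_pos'],s['tcp_rot'],s['finger_gap'],s['ft_force'],dk(s['tool_pos']))
T=tcpT(); im=save('wrist','w11.png'); np.save('T11.npy',T)
print('orange 65');rects(im,T,(5,150,60),(18,255,255),65)
print('blue 60');rects(im,T,(100,120,60),(120,255,255),60,400)
g=cv2.cvtColor(im,cv2.COLOR_RGB2GRAY).astype(int); print(g[262,242:256].tolist(),g[262,398:414].tolist(),g[225:260,300].tolist())
```

```text
22.9 [544.53300012  31.44879168  70.21706225] [ 1.79714599e+02 -7.04122925e-02  6.97371183e+01] 48.93964846827586 [ 9.43074093 -0.98561339 -6.7113185 ] [-8.9 -1.3]
orange 65
[ 269  190  119   20 1761] [array([499.3,  49.7]), array([47.9,  7.8]), np.float64(69.7)]
blue 60
[614   0  26  61 670] [array([463.4, 228.7]), array([11.5, 33.4]), np.float64(88.4)]
[ 252  128  153   37 5453] [array([479.1,  57.2]), array([62.5, 15.1]), np.float64(69.7)]
[111, 111, 111, 112, 111, 111, 93, 179, 198, 201, 200, 200, 200, 200] [132, 132, 132, 132, 132, 132, 131, 132, 121, 118, 124, 124, 126, 127, 128, 128] [134, 134, 133, 133, 131, 131, 131, 131, 130, 126, 129, 134, 123, 93, 103, 131, 192, 201, 201, 201, 201, 201, 201, 201, 201, 200, 200, 201, 200, 201, 201, 201, 201, 200, 201]
```

Emit:
apply_moves --targets "0 0 0 0 0 0.4 4;0 0 0 0 0 0.8 4;0 0 0 0 0 1.2 4;0 0 0 0 0 1.6 4;0 0 0 0 0 2 4"

```text
time: 23.45
tool_pos: [546.2, 31.1, 52.0]
tcp_rot: [179.5, -0.1, 69.7]
ft_force: [8.1, -2.5, 3.9]
finger_gap: 49.4
```

Emit:
apply_moves --targets "0 0 0 0 0 0.15 4;0 0 0 0 0 0.3 4;0 0 0 0 0 0.4 4;0 0 0 0 0 0.45 4;0 0 0 0 0 0.45 4"

```text
time: 23.95
tool_pos: [546.0, 31.1, 47.5]
tcp_rot: [179.6, -0.1, 69.7]
ft_force: [8.0, -2.2, 2.1]
finger_gap: 49.1
```

Run:
```python
from h import *
s=sense(); print(s['time'],s['tool_pos'],s['tcp_rot'],s['finger_gap'],s['ft_force'],dk(s['tool_pos']))
T=tcpT(); im=save('wrist','w12.png'); np.save('T12.npy',T)
print('orange 65');rects(im,T,(5,150,60),(18,255,255),65)
```

```text
23.95 [546.04983541  31.05642556  47.50120692] [ 1.79562449e+02 -9.72953602e-02  6.97325377e+01] 49.0850564327279 [ 7.95779038 -2.23260535  2.09944398] [-7.3 -1.1]
orange 65
[ 258  201  140   23 2658] [array([500.4,  49.2]), array([48.2,  7.9]), np.float64(69.7)]
```

Emit:
apply_moves --targets "0 0 0 0 0 0.1 4;0 0 0 0 0 0.15 4;0 0 0 0 0 0.2 4;0 0 0 0 0 0.25 4;0 0 0 0 0 0.25 4"

```text
time: 24.5
tool_pos: [546.1, 31.1, 45.1]
tcp_rot: [179.6, -0.1, 69.7]
ft_force: [7.9, -2.2, 2.9]
finger_gap: 49.3
```

Emit:
apply_moves --targets "0 0 0 0 0 0.05 4;0 0 0 0 0 0.1 4;0 0 0 0 0 0.1 4;0 0 0 0 0 0.1 4;0 0 0 0 0 0.1 4"

```text
time: 25.0
tool_pos: [546.3, 31.0, 44.4]
tcp_rot: [179.5, -0.1, 69.7]
ft_force: [7.1, -3.2, 6.0]
finger_gap: 49.6
```

Run:
```python
from h import *
s=sense(); T=tcpT(); im=save('wrist','w13.png'); np.save('T13.npy',T)
print(s['ft_force'],dk(s['tool_pos']))
rects(im,T,(5,150,60),(18,255,255),65)
g=cv2.cvtColor(im,cv2.COLOR_RGB2GRAY).astype(int)
for r in (255,262,275): print(r,g[r,240:258].tolist(),g[r,398:414].tolist(),im[r,398:414,2].tolist())
print(g[225:260,330].tolist())
z=79
for c in (248.7,406.3): print(c,dk(wz((262,c),T,z)))
m=cv2.inRange(cv2.cvtColor(im,cv2.COLOR_RGB2HSV),(0,0,0),(180,255,40)); 
v=im[60:320,160:500,::-1]; cv2.imwrite('pics/w13c.png',cv2.resize(v,None,fx=2,fy=2))
```

```text
[ 7.05836181 -3.23901969  6.00940195] [-7.1 -1.1]
[ 257  203  142   23 2713] [array([500.5,  49.2]), array([48. ,  7.8]), np.float64(69.7)]
255 [78, 77, 89, 102, 101, 100, 100, 103, 156, 200, 205, 205, 205, 205, 205, 204, 204, 204] [135, 136, 135, 136, 136, 136, 135, 135, 132, 129, 127, 128, 129, 131, 129, 129] [134, 135, 134, 135, 135, 135, 135, 134, 132, 130, 130, 131, 132, 134, 132, 132]
262 [83, 84, 84, 84, 85, 85, 85, 80, 61, 191, 203, 204, 204, 204, 204, 204, 203, 204] [135, 135, 135, 134, 134, 135, 135, 135, 128, 126, 128, 129, 129, 129, 128, 130] [135, 135, 135, 134, 134, 134, 134, 134, 129, 128, 131, 132, 133, 132, 132, 133]
275 [65, 67, 67, 69, 69, 72, 107, 113, 106, 92, 179, 203, 203, 203, 203, 203, 204, 203] [135, 135, 135, 135, 136, 135, 134, 124, 126, 129, 128, 129, 128, 128, 130, 130] [134, 134, 134, 135, 135, 134, 134, 125, 128, 132, 131, 133, 132, 131, 133, 134]
[130, 133, 128, 128, 134, 134, 134, 134, 135, 130, 132, 137, 130, 110, 97, 105, 118, 188, 203, 203, 203, 203, 203, 203, 203, 203, 203, 203, 203, 203, 203, 203, 203, 203, 203]
248.7 [-44.3 -24.7]
406.3 [-44.3  24.9]
```

Emit:
apply_moves --targets "0 0 0 0 0.1 0 4;0 0 0 0 0.2 0 4;0 0 0 0 0.3 0 4;0 0 0 0 0.4 0 4;0 0 0 0 0.4 0 4"

```text
time: 25.55
tool_pos: [549.2, 29.9, 44.3]
tcp_rot: [179.7, -0.1, 69.7]
ft_force: [3.3, -2.4, 9.4]
finger_gap: 49.3
```

Run:
```python
from h import *
s=sense(); T=tcpT(); im=save('wrist','w14.png')
print(s['time'],s['tool_pos'],s['tcp_rot'],s['ft_force'],dk(s['tool_pos']))
rects(im,T,(5,150,60),(18,255,255),65)
```

```text
25.55 [549.23644865  29.92957769  44.2801478 ] [ 1.79650174e+02 -8.99464105e-02  6.97365210e+01] [ 3.30087787 -2.38810167  9.39361701] [-3.9 -1.1]
[ 257  203  142   23 2739] [array([503.5,  48.1]), array([48. ,  7.8]), np.float64(69.7)]
```

Emit:
apply_moves --targets "0 0 0 0 0 0 5.2;0 0 0 0 0 0 5.6;0 0 0 0 0 0 6;0 0 0 0 0 0 6.5;0 0 0 0 0 0 7.5" --force 20

```text
time: 26.1
tool_pos: [545.9, 30.5, 41.1]
tcp_rot: [-180.0, 0.0, 69.8]
ft_force: [-0.5, 0.2, 0.2]
finger_gap: 74.9
```

Emit:
apply_moves --targets "0 0 0 0 0 0 8.3;0 0 0 0 0 0 8.3;0 0 0 0 0 -1 8.3;0 0 0 0 0 -3 8.3;0 0 0 0 0 -6 8.3"

```text
time: 26.6
tool_pos: [544.8, 30.5, 100.9]
tcp_rot: [-179.8, 0.1, 69.7]
ft_force: [0.5, 1.3, 0.1]
finger_gap: 83.3
```

Emit:
apply_moves --targets "0 0 0 0 -2 -4 8.3;0 0 0 0 -4 -8 8.3;0 0 0 0 -6 -10 8.3;0 0 0 0 -6 -10 8.3;0 0 0 0 -6 -10 8.3"

```text
time: 27.1
tool_pos: [490.4, 51.2, 202.5]
tcp_rot: [179.9, -0.0, 69.8]
ft_force: [1.0, 0.0, -1.2]
finger_gap: 82.8
```

Run:
```python
from h import *
s=sense(); T=tcpT(); im=save('wrist','w15.png'); np.save('T15.npy',T)
print(s['time'],s['tool_pos'],s['tcp_rot'],s['ft_force'],dk(s['tool_pos']))
print('orange');rects(im,T,(5,150,60),(18,255,255),65)
print('blue');rects(im,T,(100,120,60),(120,255,255),60,400)
print('white');rects(im,T,(0,0,185),(180,40,255),79,400)
for n,z in [('magazine',24),('slug0',10),('dock_seat',24),('scraper',0),('jar_flux',0),('solvent_bottle',0),('clip_box',0)]:
  for q in place_of('wrist',n)[:3]: p=wz(q['at'],T,z); print(n,np.round(q['at'],1),round(q['confidence'],2),np.round(p,1),dk(p))
g=cv2.cvtColor(im,cv2.COLOR_RGB2GRAY).astype(int)
# project expected magazine top corners, assuming TCP-1.5 bias none
for x in (-49,36):
  for y in (-25,25): print(x,y,np.round(wproj(np.array([*(O+x*ex+y*ey),79]),T),1))
```

```text
27.1 [490.41673392  51.24370161 202.47181797] [ 1.79865862e+02 -4.35050090e-02  6.97752252e+01] [ 1.0320967   0.01728905 -1.16272536] [-66.5  -1.5]
orange
[298 239  60  10 598] [array([503.2,  48. ]), array([47. ,  7.5]), np.float64(69.8)]
[324 350  44  17 269] [array([612.3,  25.6]), array([39.8, 18.3]), np.float64(69.9)]
blue
[525  61  24  69 653] [array([443., 255.]), array([12.8, 60. ]), np.float64(86.9)]
[555  61  14  68 605] [array([447.9, 283.7]), array([13.5, 60.5]), np.float64(70.0)]
[ 288  194   80   25 1807] [array([475.7,  58.1]), array([62.5, 19.4]), np.float64(69.8)]
[585 218  30  37 839] [array([590.5, 302. ]), array([41.7, 37. ]), np.float64(45.9)]
white
[ 28 257  30  39 794] [array([ 434. , -226.4]), array([39.9, 40.8]), np.float64(76.1)]
[ 299  282   79   67 1998] [array([572.4,  39.9]), array([40.1, 87.9]), np.float64(22.2)]
magazine [278.5 328.6] 0.94 [548.6  32.4  24. ] [-5.4  1. ]
slug0 [274.6 269.1] 0.6 [530.4 -23.3  10. ] [ -3.1 -57.6]
slug0 [280.4 282.3] 0.55 [540.6 -13.3  10. ] [  3.  -44.7]
slug0 [258.7 281.6] 0.49 [519.2  -5.1  10. ] [-19.9 -44.4]
scraper [293.9  61.9] 0.74 [ 470.5 -297.3    0. ] [  35.7 -335.4]
jar_flux [352.5 343.8] 0.84 [649.5  13.6   0. ] [95.8 18.3]
solvent_bottle [239.2 109.1] 0.69 [ 435.5 -183.5   -0. ] [ -36.6 -240.7]
-49 -25 [254.6 294.9]
-49 25 [254.7 360.5]
36 -25 [347.9 298.3]
36 25 [347.9 356.7]
```

Run:
```python
from h import *
T=np.load('T15.npy'); im=cv2.imread('pics/w15.png'); g=cv2.cvtColor(im,cv2.COLOR_BGR2GRAY).astype(int)
for r in (270,300,330):
  print(r,g[r,285:307].tolist(),g[r,348:368].tolist())
  
for c in (315,340): print(c,g[238:262,c].tolist(),g[338:356,c].tolist())
rgb=im[:,:,::-1]; print('copper');rects(rgb,T,(3,90,50),(17,255,255),10,12)
t=snapshot('top'); 
for n,z in [('slug0',10),('magazine',24),('jar_flux',0),('solvent_bottle',0),('clip_box',0),('scraper',0)]:
  for q in place_of('top',n)[:4]: p=onz('top',q['at'],z); print(n,round(q['confidence'],2),np.round(p,1),dk(p))
```

```text
270 [100, 104, 125, 115, 108, 109, 90, 98, 122, 127, 125, 130, 130, 130, 130, 131, 131, 130, 130, 129, 131, 131] [131, 130, 129, 128, 129, 129, 128, 129, 129, 130, 130, 128, 124, 121, 120, 121, 121, 123, 125, 124]
300 [80, 100, 161, 170, 154, 155, 168, 150, 102, 180, 193, 139, 125, 128, 128, 127, 127, 128, 127, 128, 128, 128] [127, 128, 127, 127, 128, 128, 127, 128, 128, 128, 140, 175, 190, 191, 190, 191, 193, 194, 191, 191]
330 [147, 146, 146, 148, 149, 150, 151, 149, 149, 148, 148, 148, 140, 126, 127, 126, 126, 126, 125, 126, 126, 126] [188, 188, 189, 190, 190, 191, 191, 190, 189, 181, 143, 142, 141, 139, 138, 137, 138, 139, 139, 140]
315 [72, 75, 89, 94, 96, 95, 95, 95, 94, 93, 81, 101, 123, 129, 125, 125, 126, 100, 128, 131, 132, 131, 132, 131] [193, 192, 192, 192, 192, 192, 192, 192, 191, 192, 186, 156, 147, 146, 147, 149, 150, 150]
340 [71, 73, 88, 95, 97, 96, 95, 95, 93, 93, 83, 100, 121, 128, 132, 133, 129, 97, 124, 131, 131, 131, 131, 131] [193, 193, 192, 192, 192, 192, 192, 191, 191, 191, 183, 123, 60, 62, 63, 85, 58, 27]
copper
[297 239  62  10 612] [array([520.1,  41.9]), array([58.,  9.]), np.float64(69.8)]
[279 256   9  13  96] [array([522.9,  -5.2]), array([ 7.8, 12.8]), np.float64(67.2)]
[281 272   7  13  91] [array([538.8, -10.8]), array([ 6. , 13.2]), np.float64(67.5)]
[276 289  12  14 132] [array([555.4, -20.2]), array([11.2, 14.7]), np.float64(50.9)]
[324 349  45  18 290] [array([649.8,  15.8]), array([48.8, 23.1]), np.float64(70.6)]
slug0 0.53 [524.6  -3.1  10. ] [-15.5 -40.7]
slug0 0.46 [544.1  -6.1  10. ] [  3.8 -36.7]
slug0 0.44 [558.  -24.5  10. ] [ 23.2 -49.1]
magazine 0.8 [554.6  25.9  24. ] [ 2.5 -3.1]
jar_flux 0.91 [648.7  11.9   0. ] [95.6 16.5]
solvent_bottle 0.78 [ 428.5 -189.     0. ] [ -41.2 -248.3]
clip_box 0.58 [ 518.2 -461.7    0. ] [ 137.5 -472.9]
scraper 0.57 [ 465.6 -300.4    0. ] [  32.2 -339.9]
```

```bash
python3 -c "
from bench import *
print(hand_in()); print(sense()['time'])"
```

```text
the job is handed in; nothing more can be done
None
the job is handed in; nothing more can be done
```

The job is done and handed in, with about 27 s of the 72 s used. `hand_in()` gave no verdict, so what follows rests on my own last measurements.

**What I did**
- **Slugs:** I wiped all three off the dock floor into the catch pan with the scraper. They show as three separate slugs in the pan in the last wrist and top pictures. At least two seem to stand on edge near the dock side, below the rim.
- **Scraper:** I stood it back on the table at about (470, -298) mm, roughly 340 mm from the dock.
- **Magazine:** I pushed the gate back about 17 mm with it and lowered it onto the floor with the gate held open. I then moved it against the stop, let go, and retreated to about 200 mm height.

**Last checks**
- **Seating:** The magazine's top edges and ends lie within about a pixel (under 1 mm) of where a flat, centred magazine against the stop should appear.
- **Gripper:** It is touching nothing.
- **Jar, bottle and clip box:** They read where they did at the start, within what the networks can tell. The bottle reads 5 mm apart in the two top pictures, but the wrist view agrees with its first position.

**Where checks disagreed**
- **Gate:** It reads about 13.4 mm against the nominal 12.5 mm, within my calibration error.
- **Magazine from the top camera:** Its network put the magazine about 9 mm along x and 3 mm in y from the seat. I trusted the closer wrist view.
- **Last close crop:** The 12-picture limit stopped me viewing it, so the seating was checked from pixel values only.

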